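# Add the middle weight to the hanger, slots staggered

### The job

The steel slotted weight belongs on the tester's hanger between the black and the brass one: take the brass weight off, gently slide the steel one on until the stem is at the closed end of its slot, then put the brass one back on top, just as far home. Turn each weight so that its slot points at least a quarter turn away from the slot of the weight right below it, so that none can slide off. Leave the black weight in place on the hanger, and let the blue weight and the other things on the bench be.

Things in the scene. Friction and masses are not known exactly. Their poses are not given: they have to be found in the camera images.
- tester: small dead-weight tester, fixed to the bench: round grey foot 90 mm across and 24 mm high, with a column 42 mm across up to 52 mm; on the column sits the weight hanger. Origin: on the bench under the stem's axis
- hanger_plate (a point): centre of the top of the hanger's round aluminium plate (60 mm across), on the axis of the steel stem (8 mm in diameter) that stands on it. 65 mm above the bench when empty. The stem carries a black knob 18 mm across, underside 46 mm and top 58 mm above the plate; it does not pass through a slot, so weights go on and off sideways below it, the stem running along the slot
- hanger: the weight hanger: plate, stem and knob in one piece; origin on its axis, 5 mm below the plate's top. Sprung: it moves only up and down, sinks about 1 mm for each 1 N on it (at most 7 mm) and comes up again when unloaded. The stem is stiff sideways. No part of it may be pressed or knocked with more than 30 N
- black_disc: black slotted weight: disc 52 mm across, 12 mm thick, 0.12 to 0.2 kg. Origin: centre of its underside; its own x axis points out along its slot, z up. Slot 11 mm wide, from the rim to a half-round end about the centre, flared to 18 mm at the rim over its outer 7 mm. Starts on the hanger's plate and stays there
- steel_disc: bare steel slotted weight: disc 52 mm across, 12 mm thick, 0.12 to 0.2 kg. Origin: centre of its underside; its own x axis points out along its slot, z up. Slot 11 mm wide, from the rim to a half-round end about the centre, flared to 18 mm at the rim over its outer 7 mm. Starts flat on the bench at the right, its place exchanged at random with the blue one's
- brass_disc: brass slotted weight: disc 52 mm across, 12 mm thick, 0.12 to 0.2 kg. Origin: centre of its underside; its own x axis points out along its slot, z up. Slot 11 mm wide, from the rim to a half-round end about the centre, flared to 18 mm at the rim over its outer 7 mm. Starts on the hanger on top of the black one
- blue_disc: blue painted slotted weight: disc 52 mm across, 12 mm thick, 0.12 to 0.2 kg. Origin: centre of its underside; its own x axis points out along its slot, z up. Slot 11 mm wide, from the rim to a half-round end about the centre, flared to 18 mm at the rim over its outer 7 mm. Not needed: leave it where it lies, flat on the bench
- black_mouth (a point): middle of the black disc's slot mouth: on the rim, 26 mm from the disc's centre along its slot (+x), at half thickness
- steel_mouth (a point): middle of the steel disc's slot mouth: on the rim, 26 mm from the disc's centre along its slot (+x), at half thickness
- brass_mouth (a point): middle of the brass disc's slot mouth: on the rim, 26 mm from the disc's centre along its slot (+x), at half thickness
- mug: black and white mug, 97 mm high, standing at the far left; origin under its centre; bystander
- parts_pot: white screw-top parts pot, 42 mm across, 20 mm high; origin under its centre; bystander
- tally_counter: white hand tally counter, 43 x 52 x 20 mm; origin under its centre; bystander
- tweezers: brass tweezers lying flat, 118 mm long along their y axis; origin under their centre; bystander
- screwdriver: fine screwdriver lying flat, 101 mm long along its y axis; origin under its centre; bystander
- oil_block: black block with four coloured oil wells, 26 x 88 x 16 mm; origin under its centre; bystander
- pickup_valve: black waisted pick-up valve, 26 mm across, 32 mm high; origin under its centre; bystander
Mind the look-alikes: they are no part of the job. Of the things like the brass_disc, leave any that is purple; of the rest the larger one is meant.

How it is judged (in metres and radians):
On the way, in this order (a step that is already met when the one before it is completed fails the run):
1. the brass weight is off the hanger, beside it (horizontal distance between brass_disc and hanger_plate above 0.05 m), for 0.2 s.
2. the steel weight lies on the black one, home and let go, its slot at least 75 degrees from the black one's (horizontal distance between each of black_disc, steel_disc and hanger_plate below 0.003 m and z of black_disc in the frame of hanger_plate between -0.002 and 0.002 m and angle between each of black_disc, steel_disc's own z axis and vertical below 0.06 rad and z of steel_disc in the frame of black_disc between 0.01 and 0.014 m and horizontal distance between steel_mouth and black_mouth above 0.0316 m and contact force between the fingers and steel_disc below 0.3 N and horizontal distance between brass_disc and hanger_plate above 0.05 m), for 0.3 s.
At the end, for the whole second after the job is handed in: Black, steel, brass lie flat on one another on the hanger plate in this order from below, at rest, each centre within 3 mm of the stem axis (stem at the closed slot end); the steel slot differs from the black one, and the brass from the steel, by at least 75 degrees (horizontal distance between each of black_disc, steel_disc, brass_disc and hanger_plate below 0.003 m and z of black_disc in the frame of hanger_plate between -0.002 and 0.002 m and angle between each of black_disc, steel_disc, brass_disc's own z axis and vertical below 0.06 rad and z of steel_disc in the frame of black_disc between 0.01 and 0.014 m and horizontal distance between steel_mouth and black_mouth above 0.0316 m and z of brass_disc in the frame of steel_disc between 0.01 and 0.014 m and horizontal distance between brass_mouth and steel_mouth above 0.0316 m and linear speed of each of black_disc, steel_disc, brass_disc below 0.01 m/s); the robot touches nothing.
It fails at once if the hanger is pressed or knocked with more than 30 N (contact force between hanger and anything else above 30 N).
It fails at once if a bystander (the blue weight included) is moved by more than 25 mm (distance of any of blue_disc, mug, parts_pot, tally_counter, tweezers, screwdriver, oil_block, pickup_valve from where it was at the start of the episode above 0.025 m).
It also fails if it takes over 72 s, if anything falls off the work surface, if the arm or the gripper's body presses on something with over 40 N, if the wrist force passes 120 N, or if a joint passes its speed limit or range.

### The arm

A 6-joint arm with a two-finger parallel gripper is mounted at the origin on a cart in front of the work surface, level with it; the furniture and walls round the work are solid. World frame = base frame: x ahead of the robot, y to its left, z up, the work surface at z = 0. Lengths are in m, angles in degrees, forces in N, time in s.
With the tool pointing down it reaches from about 0.4 to 0.825 m from the base axis. Payload 7 kg.
Tool frame: the origin (TCP) lies on the centre line of the jaws, within the pads' length; the fingertips stand r.tip_reach ahead of it and the grasp point (between the pads) is the TCP (r.tip_reach is the distance from the TCP to the fingertips, in m); z points along the fingers, y is the line along which they close (so a half turn about z gives the same grasp; the last joint's range is limited). The gripper opens to 88 mm and grips with 3 to 60 N. Pads are 19 mm wide; open, the fingers measure 130 mm over their backs; the gripper's body (78 mm by 193 mm) begins 47 mm behind the grasp point.
Start: joints at [86.866, 20.546, 0.682, 0, -70.136, -16.507], TCP at [0.227, 0.636, 0.246] pointing down, gripper open.
Joint ranges: [-176.03, 176.03], [-82.01, 121.73], [-58.28, 71.71], [-173.87, 95.51], [-174.79, -0.11], [-173.66, 173.66]. Speed limits (degrees/s): [136.94, 136.94, 172.46, 180, 180, 180].

### API

Orientations are given as [roll, pitch, yaw] about the fixed x, y, z axes, in that order (R = Rz(yaw) Ry(pitch) Rx(roll)).
In Python, from plant import sensors, cams, r gives the robot as it stands.
- The arm moves only by the tool drive_tool, never from a script. Its argument "rows" is a list of rows, each an object of numbers: "fingers": the gripper's target within -1 to 1 (fully open at 1, half-way at 0, shut at -1); "x", "y", "z": the shift along the tool's x, y, z in m; "spin": the turn about the tool's z in rad. A call has 1 to 10 rows; each row is the pose to reach, as a shift and turn from the pose commanded when the call began, along the tool's axes at that moment; what a row does not reach only later rows make up. A row lasts 1/8 s, in which the tool goes at most 62.5 mm and 10.7 degrees, less where a joint would pass 70% of its speed; a pose out of reach is approached as far as the arm can. A call with a gripper value outside its range is refused whole. The fingers move at their own pace and stop on an object; "newtons" is the grip in N (left out, the last holds). Time passes only in rows, so rows that repeat a pose let the fingers close. It gives the time, the measured TCP pose, the force, the opening and the grip force at its end, in the units of the state.
- sensors.get_state(): the state, without advancing time (a new reading comes with each control period).
- cams.capture(name): name is "scene" or "side" or "wrist"; returns a dict with "pixels" (420x560x3 uint8, red, green, blue), "intrinsics" (3x3 intrinsics, pixels), "eye" and "orientation" of the camera in the world; the wrist camera has in their place "T_tool_cam" (4x4, takes a point from camera to tool coordinates, whose origin is the TCP and whose axes are the flange's). Camera axes: x right, y up, looking along -z (the intrinsics and any distortion apply to the point x, -y, -z); pixel columns grow to the right and rows downward; lengths in m; the calibration is good to about 2 mm. A picture is of the moment at which its call begins: read the wrist's pose just before it. There is no depth.
- r.close_job(): hands the job in; it is judged then, once.
The state is a dict: "time_s": time; "joints": joint angles; "qd": joint speeds; "joint_torque": joint torques, N m; "tcp_pos": TCP position; "eef_rot": TCP orientation; "contact_force": force on the tool from outside, world axes, zero at the start; "moment": the same for the moment, N m; "gripper_width": finger opening in m; "gripper_force": force on a finger pad.
Only numpy, scipy, OpenCV 4.12 (cv2) and the standard library are available. Lean on these libraries where they do the work, as an engineer would, in place of code of your own. Each camera call takes 0.05 s, during which the arm holds its last target. There are 200 camera calls.

## Working session

There is one attempt and no reset: what is moved stays moved. The work goes in short steps, Python scripts to look and compute and a tool call to move; the robot and the scene stay as the last step left them, time stands still between calls to the robot, and variables do not carry over. Pictures are saved under pics/ and viewed, at most 10 in all, crops included, and the job is handed in when it is done.

Besides the shell and the picture viewer there is one more tool, called after "Call:" as name(argument=value, ...) on one line, values as JSON. drive_tool: Moves the arm, as the interface text tells. Its arguments: {"type":"object","properties":{"rows":{"type":"array"},"newtons":{"type":"number"}},"required":["rows"]}

```bash
ls; mkdir -p pics
cat > h.py <<'E'
import numpy as np, cv2
from scipy.spatial.transform import Rotation as R
from plant import sensors, cams, r
def T_tool(s):
    T=np.eye(4); T[:3,:3]=R.from_euler('xyz',s['eef_rot'],degrees=True).as_matrix(); T[:3,3]=s['tcp_pos']; return T
def shot(name,fn=None):
    s=sensors.get_state(); c=cams.capture(name)
    if name=='wrist': Tc=T_tool(s)@np.array(c['T_tool_cam'])
    else:
        o=np.array(c['orientation']); Tc=np.eye(4); Tc[:3,:3]=o if o.shape==(3,3) else R.from_euler('xyz',o,degrees=True).as_matrix(); Tc[:3,3]=c['eye']
    K=np.array(c['intrinsics'])
    if fn: cv2.imwrite('pics/'+fn,c['pixels'][:,:,::-1]); np.savez('pics/'+fn+'.npz',K=K,T=Tc)
    return c['pixels'],K,Tc
def ray(K,T,u,v):
    d=np.linalg.inv(K)@[u,v,1]; d=T[:3,:3]@(d*[1,-1,-1]); return T[:3,3],d/np.linalg.norm(d)
def onz(K,T,u,v,z):
    o,d=ray(K,T,u,v); return o+d*(z-o[2])/d[2]
def proj(K,T,p):
    q=np.linalg.inv(T)@np.r_[p,1]; q=K@(q[:3]*[1,-1,-1]); return q[:2]/q[2]
def tri(rays):
    A=sum(np.eye(3)-np.outer(d,d) for o,d in rays); b=sum((np.eye(3)-np.outer(d,d))@o for o,d in rays); return np.linalg.solve(A,b)
def load(fn):
    z=np.load('pics/'+fn+'.npz'); return z['K'],z['T']
E
python3 - <<'E'
from h import *
c=cams.capture('scene');print({k:(v if k!='pixels' else 0) for k,v in c.items()})
for n in('scene','side','wrist'): shot(n,n+'0.png')
a=[cv2.imread('pics/%s0.png'%n) for n in('scene','side')]
w=cv2.imread('pics/wrist0.png')
cv2.imwrite('pics/both.png',cv2.resize(np.vstack([np.hstack(a),np.hstack([w,w*0])]),(800,600)))
print(sensors.get_state(),r.tip_reach)
E
```

```text
pics
{'pixels': 0, 'intrinsics': array([[426.4607628 ,   0.        , 278.15189807],
       [  0.        , 426.4607628 , 213.35279223],
       [  0.        ,   0.        ,   1.        ]]), 'eye': array([-0.21937923, -0.52659948,  0.52365657]), 'orientation': array([ 61.52523032,  -0.58627521, -64.67159795])}
{'time_s': 0.2, 'joints': array([ 8.68671574e+01,  2.05759827e+01,  6.53155710e-01, -1.19837154e-02,
       -7.01351794e+01, -1.65075918e+01]), 'qd': array([-0.04132759, -0.14776924,  0.17127838,  0.08280642,  0.03678133,
       -0.04299205]), 'joint_torque': array([-2.35579200e-04, -5.82556629e+01,  2.92984772e+01,  6.99288458e+00,
        8.27806798e-03, -1.35715441e-04]), 'tcp_pos': array([0.22679719, 0.63546434, 0.24496995]), 'eef_rot': array([ 1.79941183e+02, -5.68004240e-03, -1.96445092e+01]), 'contact_force': array([ 0.20871076, -0.75850197,  1.01333764]), 'moment': array([-0.04011843,  0.01913073,  0.02337338]), 'gripper_force': 0.0, 'gripper_width': 0.08801631664423422} 0.019
```

View pics/both.png

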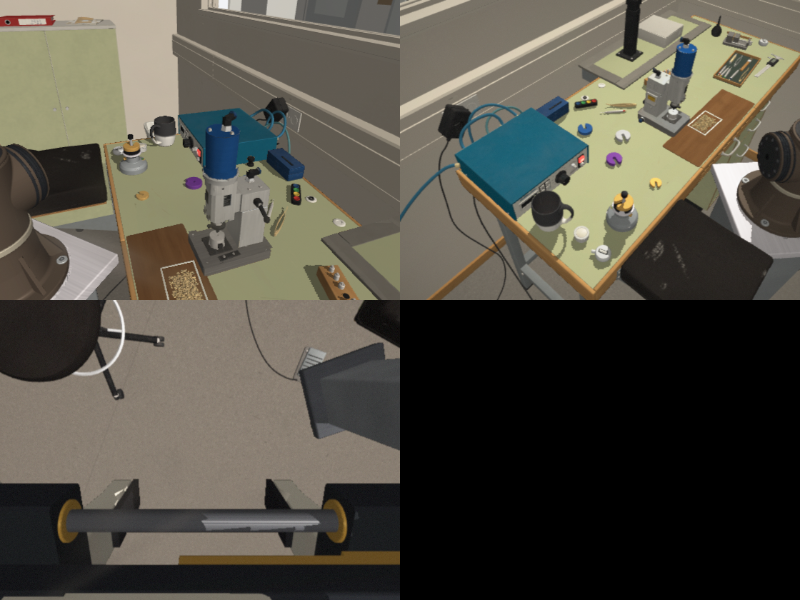

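Composite (halved ×0.71): scene view shows the tester at (131,155), side view shows it at (622,210). Brass candidates: brass on the hanger side (624,203); small brass disc on the bench (656,182); purple disc (614,159). Blue is at (585,129), steel at (623,135). I'll check these in a close crop.

Run:
```python
from h import *
a=cv2.imread('pics/side0.png')[155:335,230:390]; b=cv2.imread('pics/scene0.png')[170:300,140:300]
A=cv2.resize(a,None,fx=3,fy=3,interpolation=2); B=cv2.resize(b,None,fx=2,fy=2,interpolation=2)
o=np.zeros((540,800,3),np.uint8); o[:540,:480]=A; o[:260,480:800]=B; cv2.imwrite('pics/c1.png',o)
```

```text
(no output)
```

View pics/c1.png

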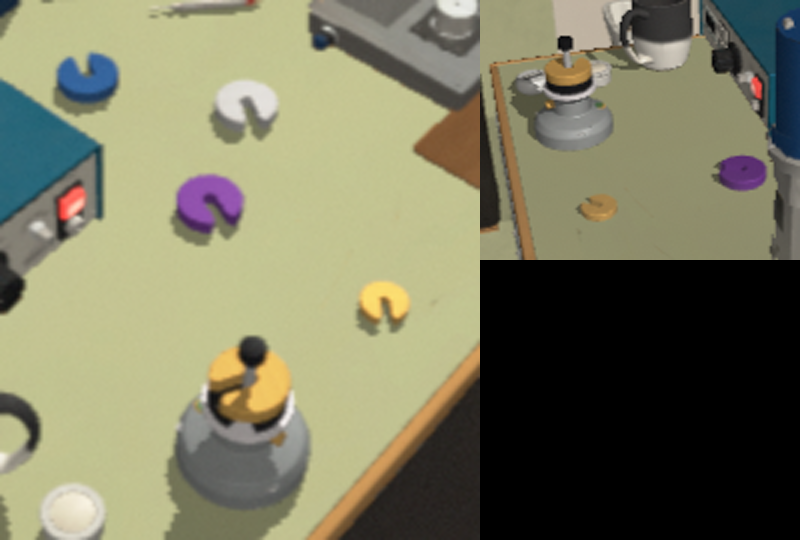

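The crop shows the full-size brass weight on the hanger at crop (250,385), with its slot to image left. The small brass (385,301) and purple (210,203) are decoys. Steel is at (248,103), blue at (88,78). My target is the hanger's brass. Now rough positions.

Run:
```python
from h import *
K,T=load('side0.png');K2,T2=load('scene0.png')
print('knob tri',tri([ray(K,T,314,271.7),ray(K2,T2,182.5,191.5)]))
for n,u,v,z in[('brass',230+250/3,155+378/3,.1),('foot',230+243/3,155+445/3,.02),('steel',312.7,189.3,.006),('blue',259.3,181,.006),('purple',300,222.7,.006),('small',358.3,255.3,.005),('pot',254,325,.02),('mugish',230,299,.03)]: print(n,onz(K,T,u,v,z).round(3))
print(np.array(cams.capture('wrist')['T_tool_cam']).round(3))
```

```text
knob tri [0.46484332 0.02734146 0.112836  ]
brass [0.467 0.039 0.1  ]
foot [0.466 0.036 0.02 ]
steel [ 0.422 -0.298  0.006]
blue [ 0.553 -0.335  0.006]
purple [ 0.465 -0.19   0.006]
small [ 0.347 -0.088  0.005]
pot [0.579 0.077 0.02 ]
mugish [0.624 0.023 0.03 ]
[[-0.001  0.958  0.288  0.078]
 [ 1.     0.     0.002  0.001]
 [ 0.001  0.288 -0.958 -0.139]
 [ 0.     0.     0.     1.   ]]
```

Call:
drive_tool(rows=[{"x": 0.05, "y": 0.06, "z": 0.0, "fingers": 1}, {"x": 0.427, "y": 0.488, "z": 0.02}, {"x": 0.427, "y": 0.488, "z": 0.02}, {"x": 0.427, "y": 0.488, "z": 0.02}, {"x": 0.427, "y": 0.488, "z": 0.02}, {"x": 0.427, "y": 0.488, "z": 0.02}, {"x": 0.427, "y": 0.488, "z": 0.02}, {"x": 0.427, "y": 0.488, "z": 0.02}, {"x": 0.427, "y": 0.488, "z": 0.02}, {"x": 0.427, "y": 0.488, "z": 0.02}])

```text
invalid input
```

Call:
drive_tool(rows=[{"x": 0.05, "y": 0.06, "z": 0.0, "spin": 0, "fingers": 1}, {"x": 0.427, "y": 0.488, "z": 0.02, "spin": 0, "fingers": 1}, {"x": 0.427, "y": 0.488, "z": 0.02, "spin": 0, "fingers": 1}, {"x": 0.427, "y": 0.488, "z": 0.02, "spin": 0, "fingers": 1}, {"x": 0.427, "y": 0.488, "z": 0.02, "spin": 0, "fingers": 1}, {"x": 0.427, "y": 0.488, "z": 0.02, "spin": 0, "fingers": 1}, {"x": 0.427, "y": 0.488, "z": 0.02, "spin": 0, "fingers": 1}, {"x": 0.427, "y": 0.488, "z": 0.02, "spin": 0, "fingers": 1}, {"x": 0.427, "y": 0.488, "z": 0.02, "spin": 0, "fingers": 1}, {"x": 0.427, "y": 0.488, "z": 0.02, "spin": 0, "fingers": 1}])

```text
time_s: 1.5
tcp_pos: [0.4567, 0.0528, 0.2268]
eef_rot: [-179.9, -0.1, -19.6]
contact_force: [0.7, 1.0, 0.3]
gripper_width: 0.0875
gripper_force: 0.0
```

Run:
```python
from h import *
shot('wrist','w1.png'); print(sensors.get_state()['tcp_pos'])
a=cv2.imread('pics/w1.png'); cv2.imwrite('pics/w1b.png',cv2.resize(a,(800,600),interpolation=2))
```

```text
[0.45764918 0.04718562 0.22617648]
```

View pics/w1b.png

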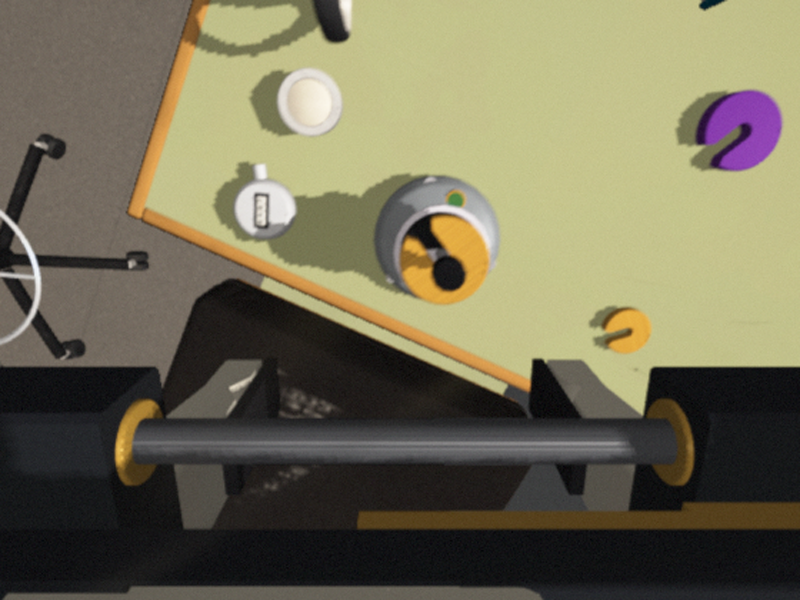

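Wrist view (800 px scale): brass disc centre about (445,258), with the knob at (449,272) and the slot opening up-left toward (418,232). The small brass decoy is at (627,330), purple at (741,130), pot at (308,102) and counter at (265,208).

```bash
cat >> h.py <<'E'
def disc(img,K,T,c0,ztop,lo,hi,rad=.026,yaw=None,fn=None):
    """fit top disc centre + slot yaw by matching template mask; lo,hi HSV bounds; c0 xy guess"""
    m=cv2.inRange(cv2.cvtColor(img,cv2.COLOR_RGB2HSV),np.array(lo),np.array(hi))
    # rectify plane z=ztop to 0.25 mm/px map, 80mm square
    n=400; s=.0002
    g=np.array([[-n/2,-n/2],[n/2,-n/2],[n/2,n/2],[-n/2,n/2]])*s+np.array(c0)
    q=np.array([proj(K,T,[*p,ztop]) for p in g],np.float32)
    H=cv2.getPerspectiveTransform(q,np.array([[0,0],[n,0],[n,n],[0,n]],np.float32))
    t=cv2.warpPerspective(img,H,(n,n)); mm=cv2.warpPerspective(m,H,(n,n))
    if fn: cv2.imwrite('pics/'+fn,t[:,:,::-1])
    return t,mm
def fitdisc(mm,s=.0002,slot=True):
    n=mm.shape[0]; yy,xx=np.mgrid[0:n,0:n]; x=(xx-n/2)*s; y=(yy-n/2)*s; best=(-1,)
    M=(mm>0).astype(float)*2-1
    def score(p):
        cx,cy,a=p; u=(x-cx)*np.cos(a)+(y-cy)*np.sin(a); v=-(x-cx)*np.sin(a)+(y-cy)*np.cos(a)
        d=(u*u+v*v<.026**2); sl=((u>0)&(abs(v)<np.maximum(.0055,.0055+.0035*(u-.019)/.007)))|(u*u+v*v<.0055**2)
        return (M*(d&~sl)).sum()
    c=np.array([x[mm>0].mean(),y[mm>0].mean()])
    best=max(((score((*c,a)),(*c,a)) for a in np.radians(np.arange(0,360,10))),key=lambda k:k[0])
    p=np.array(best[1]); b=best[0]
    for st in(.002,.001,.0005,.00025):
        for _ in range(12):
            imp=False
            for d in np.vstack([np.eye(3),-np.eye(3)])*[st,st,st*30]:
                v=score(p+d)
                if v>b: b,p,imp=v,p+d,True
            if not imp:break
    return p[:2],np.degrees(p[2])%360,b/(np.pi*.026**2/s**2)
E
python3 - <<'E'
from h import *
img=cv2.imread('pics/w1.png')[:,:,::-1].copy();K,T=load('w1.png')
c=onz(K,T,445*.7,258*.7,.086);print(c)
t,mm=disc(img,K,T,c[:2],.086,(8,110,60),(28,255,255),fn='r1.png')
p,a,s=fitdisc(mm);print(c[:2]+p,a,s)
print('knob',onz(K,T,449*.7,272*.7,.12))
cv2.imwrite('pics/r1.png',np.hstack([t[:,:,::-1],cv2.merge([mm]*3)]))
E
```

```text
[0.46663927 0.02352377 0.086     ]
[0.46469345 0.02485016] 16.016056848873646 0.6595983558672396
knob [0.46673906 0.02408671 0.12      ]
```

View pics/r1.png

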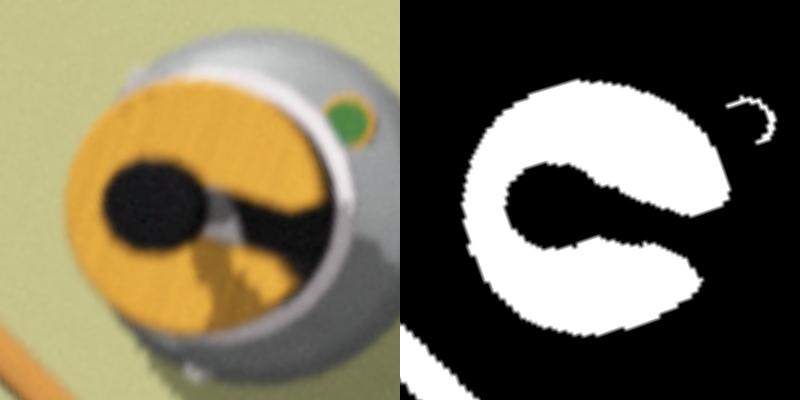

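Call:
drive_tool(rows=[{"x": 0.016, "y": 0.018, "z": 0.03, "spin": -0.18, "fingers": 1}, {"x": 0.016, "y": 0.018, "z": 0.05, "spin": -0.36, "fingers": 1}, {"x": 0.016, "y": 0.018, "z": 0.066, "spin": -0.54, "fingers": 1}, {"x": 0.016, "y": 0.018, "z": 0.066, "spin": -0.622, "fingers": 1}, {"x": 0.016, "y": 0.018, "z": 0.066, "spin": -0.622, "fingers": 1}, {"x": 0.016, "y": 0.018, "z": 0.066, "spin": -0.622, "fingers": 1}])

```text
time_s: 2.3
tcp_pos: [0.4654, 0.0325, 0.1606]
eef_rot: [-180.0, -0.0, 15.9]
contact_force: [-0.0, 0.2, -0.7]
gripper_width: 0.0877
gripper_force: 0.0
```

Run:
```python
from h import *
img,K,T=shot('wrist','w2.png');s=sensors.get_state();print(s['tcp_pos'],s['eef_rot'],s['joints'],s['qd'].round(2))
c=np.array([.4655,.0247])
t,mm=disc(img,K,T,c,.086,(8,110,60),(28,255,255))
p,a,sc=fitdisc(mm);print(c+p,a,sc)
u=proj(K,T,[*c,.086]);print(u)
cv2.imwrite('pics/r2.png',np.vstack([np.hstack([t[:,:,::-1],cv2.merge([mm]*3)])[:,:], np.hstack([cv2.resize(img[:,:,::-1],(267,200)),np.zeros((200,533,3),np.uint8)])]))
```

```text
[0.46538057 0.03246925 0.16065777] [-1.79993961e+02 -3.43525972e-02  1.59124181e+01] [ 2.82684811e+01  5.17152829e+00 -3.17133914e+01  1.81588203e-03
 -5.30802311e+01  7.76428485e+01] [-0.02 -0.01 -0.02 -0.06  0.05  0.41]
[0.46491412 0.02573989] 200.54619638034143 0.5488679522651979
[292.96298462 232.40210958]
```

View pics/r2.png

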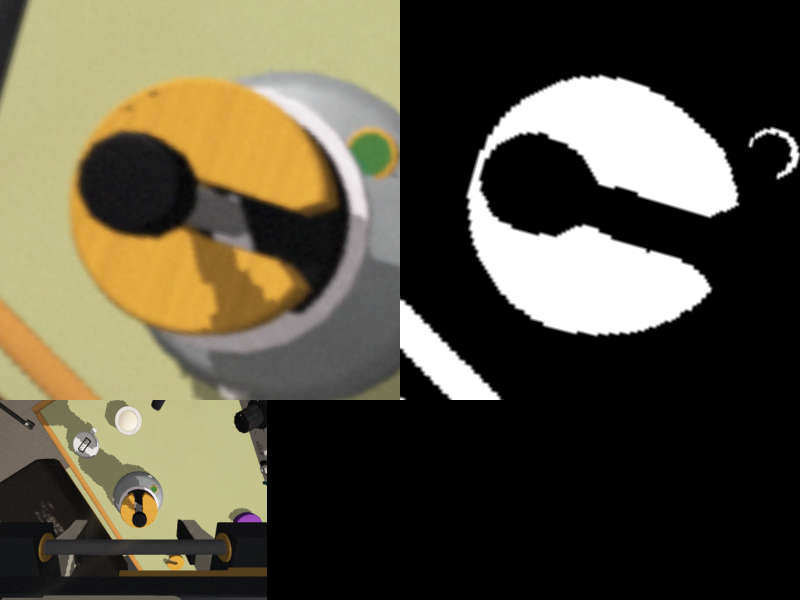

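Brass disc centre is (0.4655, 0.0253), and the two views agree to 1 mm at z=0.086. The slot points at yaw about 16° (rectified crop, slot running right-down from the stem at (215,205)). Descending.

Call:
drive_tool(rows=[{"x": -0.002, "y": 0.007, "z": 0.0, "spin": 0, "fingers": 1}, {"x": -0.002, "y": 0.007, "z": 0.02, "spin": 0, "fingers": 1}, {"x": -0.002, "y": 0.007, "z": 0.04, "spin": 0, "fingers": 1}, {"x": -0.002, "y": 0.007, "z": 0.055, "spin": 0, "fingers": 1}, {"x": -0.002, "y": 0.007, "z": 0.065, "spin": 0, "fingers": 1}, {"x": -0.002, "y": 0.007, "z": 0.065, "spin": 0, "fingers": 1}, {"x": -0.002, "y": 0.007, "z": 0.065, "spin": 0, "fingers": 1}])

```text
time_s: 3.22
tcp_pos: [0.4656, 0.0251, 0.0959]
eef_rot: [180.0, -0.0, 16.0]
contact_force: [0.7, 0.1, -0.0]
gripper_width: 0.0877
gripper_force: 0.0
```

Run:
```python
from h import *
s=sensors.get_state();print(s['tcp_pos'],s['eef_rot'],s['qd'].round(2))
shot('side','s1.png');shot('wrist','w3.png')
a=cv2.imread('pics/s1.png');w=cv2.imread('pics/w3.png')
cv2.imwrite('pics/c3.png',np.hstack([cv2.resize(a[210:330,240:380],(420,360),interpolation=2),cv2.resize(w,(380,285)).repeat(1,0) if 0 else cv2.copyMakeBorder(cv2.resize(w,(380,285)),0,75,0,0,0)]))
```

```text
[0.46564678 0.02512749 0.09589719] [ 1.79999600e+02 -4.34149114e-02  1.59966445e+01] [ 0.16 -0.34  0.1   0.1   0.12 -0.06]
```

View pics/c3.png

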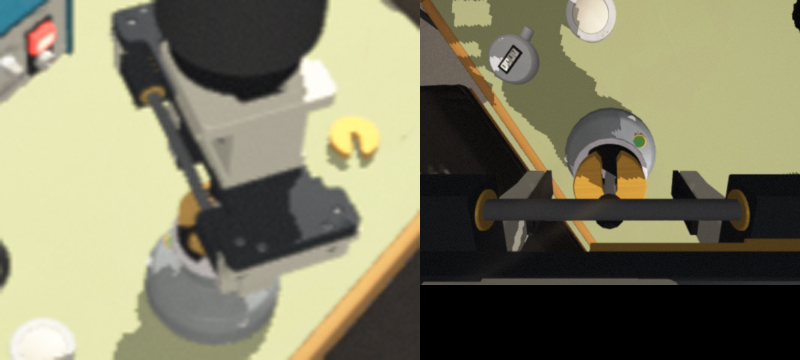

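The crop shows the disc centred between the fingers at (610,185), with its slot along tool x. Closing gently.

Call:
drive_tool(rows=[{"x": 0, "y": 0, "z": 0, "spin": 0, "fingers": 0.3}, {"x": 0, "y": 0, "z": 0, "spin": 0, "fingers": 0.1}, {"x": 0, "y": 0, "z": 0, "spin": 0, "fingers": 0.0}, {"x": 0, "y": 0, "z": 0, "spin": 0, "fingers": -0.1}, {"x": 0, "y": 0, "z": 0, "spin": 0, "fingers": -0.1}, {"x": 0, "y": 0, "z": 0, "spin": 0, "fingers": -0.1}, {"x": 0, "y": 0, "z": 0, "spin": 0, "fingers": -0.1}], newtons=15)

```text
time_s: 4.2
tcp_pos: [0.4653, 0.0252, 0.0954]
eef_rot: [-180.0, -0.0, 16.0]
contact_force: [-1.3, 2.7, 0.1]
gripper_width: 0.0514
gripper_force: 15.0
```

Call:
drive_tool(rows=[{"x": 0, "y": 0, "z": -0.003, "spin": 0, "fingers": -0.1}, {"x": 0, "y": 0, "z": -0.006, "spin": 0, "fingers": -0.1}, {"x": 0, "y": 0, "z": -0.006, "spin": 0, "fingers": -0.1}, {"x": -0.008, "y": 0, "z": -0.006, "spin": 0, "fingers": -0.1}, {"x": -0.018, "y": 0, "z": -0.006, "spin": 0, "fingers": -0.1}, {"x": -0.03, "y": 0, "z": -0.006, "spin": 0, "fingers": -0.1}, {"x": -0.044, "y": 0, "z": -0.006, "spin": 0, "fingers": -0.1}, {"x": -0.044, "y": 0, "z": -0.006, "spin": 0, "fingers": -0.1}, {"x": -0.044, "y": 0, "z": -0.04, "spin": 0, "fingers": -0.1}, {"x": -0.044, "y": 0, "z": -0.075, "spin": 0, "fingers": -0.1}])

```text
time_s: 5.45
tcp_pos: [0.423, 0.0129, 0.1712]
eef_rot: [180.0, 0.0, 16.0]
contact_force: [1.0, 0.2, -1.5]
gripper_width: 0.0516
gripper_force: 15.0
```

Run:
```python
from h import *
s=sensors.get_state();print(s['tcp_pos'],s['gripper_width'],s['contact_force'])
K,T=load('side0.png')
for u,v in((263,228),(382,190),(369,207)): print(onz(K,T,u,v,0))
shot('wrist','w4.png'); img,K,T=shot('side','s2.png')
w=cv2.imread('pics/w4.png');a=cv2.imread('pics/s2.png')[230:340,240:390]
cv2.imwrite('pics/c4.png',np.hstack([cv2.resize(w,(400,300)),cv2.resize(a,(400,300),interpolation=2)]))
```

```text
[0.42295608 0.01290616 0.1711854 ] 0.05164188128679774 [ 0.96351717  0.15223607 -1.46908564]
[ 0.55064632 -0.1837175   0.        ]
[ 0.24907243 -0.29183858  0.        ]
[ 2.93057446e-01 -2.35742077e-01 -1.11022302e-16]
```

View pics/c4.png

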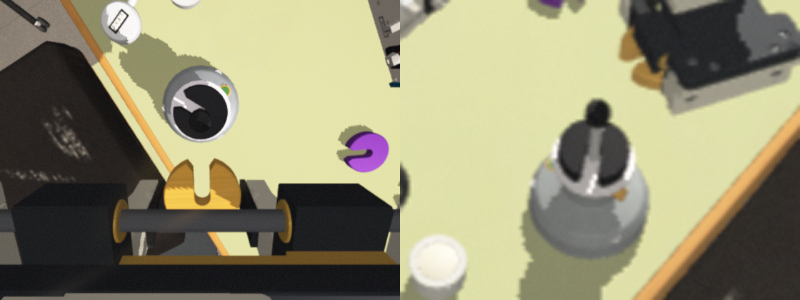

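Run:
```python
from h import *
K,T=load('w4.png');img=cv2.imread('pics/w4.png')[:,:,::-1].copy()
c=np.array([.4655,.0253]); t,mm=disc(img,K,T,c,.076,(0,0,0),(180,255,75))
K2,T2=load('s2.png');im2=cv2.imread('pics/s2.png')[:,:,::-1].copy()
t2,_=disc(im2,K2,T2,c,.076,(0,0,0),(180,255,60))
cv2.imwrite('pics/r4.png',np.hstack([t,t2])[:,:,::-1])
```

```text
(no output)
```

View pics/r4.png

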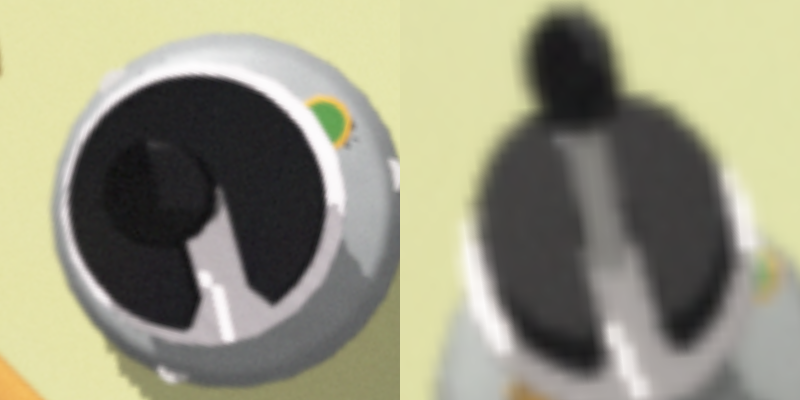

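Black's slot yaw is about 73° (rectified crop: centre (197,203), mouth mid (233,316)), with its centre within 1 mm of the stem. Plan: steel at yaw ~223°, brass back at ~16°. Setting brass down at (0.45,-0.088).

Call:
drive_tool(rows=[{"x": -0.002, "y": 0.04, "z": 0, "spin": -0.17, "fingers": -0.1}, {"x": -0.002, "y": 0.08, "z": 0, "spin": -0.34, "fingers": -0.1}, {"x": -0.002, "y": 0.1045, "z": 0, "spin": -0.51, "fingers": -0.1}, {"x": -0.002, "y": 0.1045, "z": 0.02, "spin": -0.68, "fingers": -0.1}, {"x": -0.002, "y": 0.1045, "z": 0.05, "spin": -0.85, "fingers": -0.1}, {"x": -0.002, "y": 0.1045, "z": 0.08, "spin": -1.02, "fingers": -0.1}, {"x": -0.002, "y": 0.1045, "z": 0.11, "spin": -1.05, "fingers": -0.1}, {"x": -0.002, "y": 0.1045, "z": 0.135, "spin": -1.05, "fingers": -0.1}, {"x": -0.002, "y": 0.1045, "z": 0.143, "spin": -1.05, "fingers": -0.1}, {"x": -0.002, "y": 0.1045, "z": 0.1465, "spin": -1.05, "fingers": -0.1}])

```text
time_s: 6.8
tcp_pos: [0.45, -0.0881, 0.0236]
eef_rot: [-180.0, 0.0, 76.2]
contact_force: [0.5, -0.3, -2.0]
gripper_width: 0.0511
gripper_force: 15.0
```

Call:
drive_tool(rows=[{"x": 0, "y": 0, "z": 0.001, "spin": 0, "fingers": -0.1}, {"x": 0, "y": 0, "z": 0.0015, "spin": 0, "fingers": -0.1}, {"x": 0, "y": 0, "z": 0.002, "spin": 0, "fingers": -0.1}, {"x": 0, "y": 0, "z": 0.002, "spin": 0, "fingers": -0.1}])

```text
time_s: 7.3
tcp_pos: [0.45, -0.088, 0.0222]
eef_rot: [180.0, -0.0, 76.2]
contact_force: [-0.2, 0.9, -2.2]
gripper_width: 0.0512
gripper_force: 15.0
```

Call:
drive_tool(rows=[{"x": 0, "y": 0, "z": 0.0005, "spin": 0, "fingers": -0.1}, {"x": 0, "y": 0, "z": 0.001, "spin": 0, "fingers": -0.1}, {"x": 0, "y": 0, "z": 0.001, "spin": 0, "fingers": -0.1}])

```text
time_s: 7.68
tcp_pos: [0.45, -0.088, 0.0219]
eef_rot: [180.0, -0.0, 76.2]
contact_force: [-4.5, 2.3, 14.7]
gripper_width: 0.0513
gripper_force: 15.0
```

Call:
drive_tool(rows=[{"x": 0, "y": 0, "z": 0, "spin": 0, "fingers": 0.3}, {"x": 0, "y": 0, "z": 0, "spin": 0, "fingers": 1}, {"x": 0, "y": 0, "z": 0, "spin": 0, "fingers": 1}, {"x": 0, "y": 0, "z": 0, "spin": 0, "fingers": 1}, {"x": 0, "y": 0, "z": -0.04, "spin": 0.1, "fingers": 1}, {"x": 0, "y": 0, "z": -0.09, "spin": 0.28, "fingers": 1}, {"x": 0, "y": 0, "z": -0.14, "spin": 0.46, "fingers": 1}, {"x": 0, "y": 0, "z": -0.18, "spin": 0.64, "fingers": 1}, {"x": 0, "y": 0, "z": -0.18, "spin": 0.82, "fingers": 1}, {"x": 0, "y": 0, "z": -0.18, "spin": 1.0, "fingers": 1}])

```text
time_s: 8.93
tcp_pos: [0.4499, -0.088, 0.2015]
eef_rot: [-180.0, -0.1, 18.5]
contact_force: [0.1, 0.9, 0.3]
gripper_width: 0.0877
gripper_force: 0.0
```

Run:
```python
from h import *
s=sensors.get_state();print(s['tcp_pos'],s['eef_rot'])
K,T=load('side0.png')
print('press top right/left etc')
for n,u,v,z in(('base corners comp: near-left',(638-400)/.714,110/.714,.03),('near',(668-400)/.714,134/.714,.0),('far',(690-400)/.714,117/.714,.03)): print(n,onz(K,T,u,v,z).round(3))
img,K,T=shot('wrist','w5.png')
# steel via side view + wrist
print(proj(K,T,[.422,-.298,.01]))
h=cv2.inRange(cv2.cvtColor(img,cv2.COLOR_RGB2HSV),np.array((8,110,60)),np.array((28,255,255)))
t,mm=disc(img,K,T,[.45,-.088],.012,(8,110,60),(28,255,255)); p,a,sc=fitdisc(mm);print('brass',p+[.45,-.088],a,sc)
cv2.imwrite('pics/c5.png',np.hstack([cv2.resize(img[:,:,::-1],(400,300)),cv2.resize(cv2.imread('pics/side0.png')[60:240,240:480],(400,300),interpolation=2)]))
```

```text
[ 0.44986454 -0.08800367  0.20145002] [-1.79996008e+02 -7.95032118e-02  1.85156029e+01]
press top right/left etc
base corners comp: near-left [ 0.358 -0.4    0.03 ]
near [ 0.264 -0.301  0.   ]
far [ 0.179 -0.352  0.03 ]
[463.57016891 275.26525624]
brass [ 0.45032297 -0.08865954] 75.70281653651882 0.8356293733982282
```

View pics/c5.png

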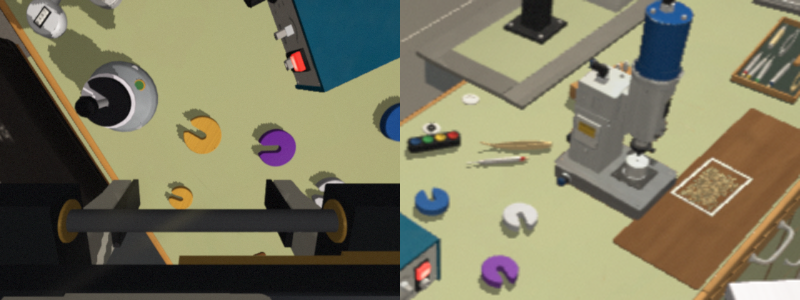

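Wrist view (left): tester (118,95), brass (203,134), purple (276,147), small brass (179,197), steel at the edge (328,195). Right: the press is about 117 mm clear of the steel.

Call:
drive_tool(rows=[{"x": -0.025, "y": 0.05, "z": 0, "spin": 0, "fingers": 1}, {"x": -0.05, "y": 0.1, "z": 0.02, "spin": 0, "fingers": 1}, {"x": -0.075, "y": 0.15, "z": 0.04, "spin": 0, "fingers": 1}, {"x": -0.092, "y": 0.182, "z": 0.05, "spin": 0, "fingers": 1}, {"x": -0.092, "y": 0.182, "z": 0.05, "spin": 0, "fingers": 1}, {"x": -0.092, "y": 0.182, "z": 0.05, "spin": 0, "fingers": 1}])

```text
time_s: 9.72
tcp_pos: [0.4215, -0.29, 0.1507]
eef_rot: [-180.0, 0.0, 18.9]
contact_force: [-1.0, -0.2, 1.1]
gripper_width: 0.0881
gripper_force: 0.0
```

Run:
```python
from h import *
s=sensors.get_state();print(s['tcp_pos'],s['eef_rot'],s['joints'].round(1))
img,K,T=shot('wrist','w6.png')
c=np.array([.422,-.298]);u=proj(K,T,[*c,.012]);print(u)
t,mm=disc(img,K,T,c,.012,(0,0,120),(180,45,255)); p,a,sc=fitdisc(mm);print('steel',p+c,a,sc)
cv2.imwrite('pics/r6.png',np.hstack([t[:,:,::-1],cv2.merge([mm]*3)]))
```

```text
[ 0.42146186 -0.28998799  0.15068957] [-1.79981192e+02  2.41189214e-02  1.89146044e+01] [-12.5  10.1 -27.2  -0.  -52.7 121.4]
[291.27813779 205.39410534]
steel [ 0.42459744 -0.29832215] 99.57028165365189 0.8217103789668778
```

View pics/r6.png

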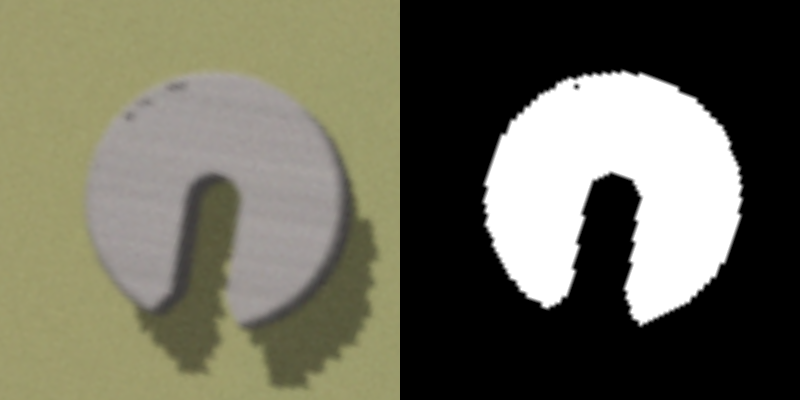

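Steel: centre (0.4246,-0.2983), slot yaw 99.6°, diameter 51 mm at z=0.012, as expected. Grasp with tool yaw -80.4°.

Call:
drive_tool(rows=[{"x": 0, "y": 0.009, "z": 0, "spin": 0.18, "fingers": 1}, {"x": 0, "y": 0.009, "z": 0, "spin": 0.36, "fingers": 1}, {"x": 0, "y": 0.009, "z": 0, "spin": 0.54, "fingers": 1}, {"x": 0, "y": 0.009, "z": 0.01, "spin": 0.72, "fingers": 1}, {"x": 0, "y": 0.009, "z": 0.02, "spin": 0.9, "fingers": 1}, {"x": 0, "y": 0.009, "z": 0.03, "spin": 1.08, "fingers": 1}, {"x": 0, "y": 0.009, "z": 0.04, "spin": 1.26, "fingers": 1}, {"x": 0, "y": 0.009, "z": 0.05, "spin": 1.44, "fingers": 1}, {"x": 0, "y": 0.009, "z": 0.06, "spin": 1.62, "fingers": 1}, {"x": 0, "y": 0.009, "z": 0.06, "spin": 1.733, "fingers": 1}])

```text
time_s: 11.02
tcp_pos: [0.4248, -0.2973, 0.0907]
eef_rot: [180.0, 0.0, -80.5]
contact_force: [-0.2, -0.1, -0.1]
gripper_width: 0.0872
gripper_force: 0.0
```

Call:
drive_tool(rows=[{"x": 0, "y": 0, "z": 0.02, "spin": 0, "fingers": 1}, {"x": 0, "y": 0, "z": 0.045, "spin": 0, "fingers": 1}, {"x": 0, "y": 0, "z": 0.06, "spin": 0, "fingers": 1}, {"x": 0, "y": 0, "z": 0.0675, "spin": 0, "fingers": 1}, {"x": 0, "y": 0, "z": 0.0685, "spin": 0, "fingers": 1}, {"x": 0, "y": 0, "z": 0.0685, "spin": 0, "fingers": 1}])

```text
time_s: 11.78
tcp_pos: [0.425, -0.2986, 0.0229]
eef_rot: [-180.0, -0.0, -80.4]
contact_force: [-0.4, -0.7, 0.2]
gripper_width: 0.0877
gripper_force: 0.0
```

Call:
drive_tool(rows=[{"x": 0, "y": 0, "z": 0.0005, "spin": 0, "fingers": 0.3}, {"x": 0, "y": 0, "z": 0.0005, "spin": 0, "fingers": 0.1}, {"x": 0, "y": 0, "z": 0.0005, "spin": 0, "fingers": -0.1}, {"x": 0, "y": 0, "z": 0.0005, "spin": 0, "fingers": -0.1}, {"x": 0, "y": 0, "z": 0.0005, "spin": 0, "fingers": -0.1}, {"x": 0, "y": 0, "z": 0.0005, "spin": 0, "fingers": -0.1}], newtons=15)

```text
time_s: 12.52
tcp_pos: [0.4246, -0.2986, 0.0219]
eef_rot: [-180.0, -0.0, -80.4]
contact_force: [-0.3, 0.6, 1.2]
gripper_width: 0.0514
gripper_force: 15.0
```

Run:
```python
from h import *
s=sensors.get_state();print(s['tcp_pos'],s['eef_rot'],s['gripper_width'],s['gripper_force'])
img,K,T=shot('wrist','w7.png')
c=np.array(s['tcp_pos'][:2]);print(proj(K,T,[*c,.012]))
t,mm=disc(img,K,T,c,.012,(0,0,100),(180,45,255)); cv2.imwrite('pics/r7.png',t[:,:,::-1]);p,a,sc=fitdisc(mm);print('steel',p+c,a,sc)
```

```text
[ 0.42455225 -0.29858859  0.02193745] [-1.79998835e+02 -3.13638651e-03 -8.04304244e+01] 0.051351716210568096 15.000141891650856
[282.12427494 278.77292392]
steel [ 0.42514868 -0.30191829] 102.57831007808873 0.40287860742433623
```

Call:
drive_tool(rows=[{"x": 0, "y": 0, "z": -0.05, "spin": 0, "fingers": -0.1}, {"x": 0, "y": 0, "z": -0.11, "spin": 0, "fingers": -0.1}, {"x": -0.04, "y": -0.018, "z": -0.15, "spin": -0.18, "fingers": -0.1}, {"x": -0.09, "y": -0.04, "z": -0.15, "spin": -0.36, "fingers": -0.1}, {"x": -0.14, "y": -0.065, "z": -0.15, "spin": -0.54, "fingers": -0.1}, {"x": -0.19, "y": -0.09, "z": -0.15, "spin": -0.72, "fingers": -0.1}, {"x": -0.24, "y": -0.11, "z": -0.15, "spin": -0.9, "fingers": -0.1}, {"x": -0.28, "y": -0.13, "z": -0.15, "spin": -1.08, "fingers": -0.1}, {"x": -0.305, "y": -0.14, "z": -0.15, "spin": -1.26, "fingers": -0.1}, {"x": -0.313, "y": -0.144, "z": -0.15, "spin": -1.44, "fingers": -0.1}])

```text
time_s: 13.82
tcp_pos: [0.5144, 0.0357, 0.1714]
eef_rot: [-180.0, 0.0, 2.5]
contact_force: [-0.6, -0.1, -0.9]
gripper_width: 0.0513
gripper_force: 15.0
```

Call:
drive_tool(rows=[{"x": 0, "y": 0, "z": 0, "spin": -0.138, "fingers": -0.1}, {"x": 0, "y": 0, "z": 0, "spin": -0.138, "fingers": -0.1}, {"x": 0, "y": 0, "z": 0, "spin": -0.138, "fingers": -0.1}])

```text
time_s: 14.2
tcp_pos: [0.5143, 0.0338, 0.1717]
eef_rot: [180.0, 0.0, 9.8]
contact_force: [0.3, -0.6, -1.6]
gripper_width: 0.0514
gripper_force: 15.0
```

Run:
```python
from h import *
s=sensors.get_state();print(s['tcp_pos'],s['eef_rot'],s['gripper_width'],s['gripper_force'],s['contact_force'])
img,K,T=shot('side','s8.png'); w,K1,T1=shot('wrist','w8.png')
# knob: dark blob near expected in both views
for im,k,t,z in((img,K,T,.12),(w,K1,T1,.12)):
    u=proj(k,t,[.4652,.0255,.1185]).astype(int); print(u, [proj(k,t,[.4652,.0255,zz]).round(1).tolist() for zz in(.109,.121)])
c=np.array(s['tcp_pos'][:2]);z=s['tcp_pos'][2]-.022+.012
print('disc px',proj(K1,T1,[*c,z]))
t,mm=disc(w,K1,T1,c,z,(0,0,100),(180,45,255));p,a,sc=fitdisc(mm);print('steel held: rel tcp',p,'slot',a,sc)
```

```text
[0.51425093 0.03383415 0.17170324] [1.79999212e+02 2.35502640e-02 9.78983526e+00] 0.05139908558789304 14.999753725714982 [ 0.32297949 -0.63775969 -1.5553722 ]
[313 269] [[313.6, 272.2], [314.1, 268.3]]
[281 314] [[281.2, 306.7], [281.1, 317.3]]
disc px [280.6336195  276.12824107]
steel held: rel tcp [ 0.00647328 -0.00049965] slot 188.28112661460756 0.4327884357829078
```

Run:
```python
from h import *
K,T=load('w8.png');w=cv2.imread('pics/w8.png')[:,:,::-1].copy();c=np.array([.51425,.03383])
t,mm=disc(w,K,T,c,.1617,(0,0,100),(180,45,255))
M=cv2.getRotationMatrix2D((200,200),9.8,1); g=cv2.warpAffine(t,M,(400,400)); m=cv2.warpAffine(mm,M,(400,400))
for y in range(140,265,15): 
    xs=np.where(m[y]>0)[0]; print(y-200, (xs.min()-200)*.2 if len(xs) else None,(xs.max()-200)*.2 if len(xs) else None)
print(g[200,300:360:3].tolist())
xs=[np.where(m[:,x]>0)[0] for x in (230,260,290)];print([((v.min()-200)*.2,(v.max()-200)*.2) for v in xs])
```

```text
-60 -9.0 32.2
-45 -9.0 33.6
-30 -9.0 33.4
-15 2.6 32.2
0 3.2 32.4
15 -2.0 31.8
30 -9.0 23.8
45 -9.0 22.8
60 -9.0 21.200000000000003
[[120, 117, 115], [118, 114, 113], [117, 114, 112], [117, 113, 113], [117, 113, 112], [116, 112, 110], [112, 110, 107], [106, 103, 102], [90, 88, 87], [84, 81, 80], [81, 79, 77], [83, 81, 81], [86, 82, 84], [112, 112, 113], [138, 140, 140], [142, 144, 146], [142, 145, 145], [142, 143, 143], [134, 136, 136], [119, 119, 120]]
[(np.float64(-40.0), np.float64(39.400000000000006)), (np.float64(-40.0), np.float64(38.400000000000006)), (np.float64(-22.6), np.float64(16.2))]
```

Call:
drive_tool(rows=[{"x": 0, "y": 0, "z": 0.04, "spin": 0, "fingers": -0.1}, {"x": 0, "y": 0, "z": 0.065, "spin": 0, "fingers": -0.1}, {"x": 0, "y": 0, "z": 0.0707, "spin": 0, "fingers": -0.1}, {"x": 0, "y": 0, "z": 0.0707, "spin": 0, "fingers": -0.1}, {"x": -0.01, "y": 0, "z": 0.0707, "spin": 0, "fingers": -0.1}, {"x": -0.018, "y": 0, "z": 0.0707, "spin": 0, "fingers": -0.1}, {"x": -0.024, "y": 0, "z": 0.0707, "spin": 0, "fingers": -0.1}, {"x": -0.028, "y": 0, "z": 0.0707, "spin": 0, "fingers": -0.1}, {"x": -0.031, "y": 0, "z": 0.0707, "spin": 0, "fingers": -0.1}, {"x": -0.034, "y": 0, "z": 0.0707, "spin": 0, "fingers": -0.1}])

```text
time_s: 15.55
tcp_pos: [0.4809, 0.0281, 0.1012]
eef_rot: [-180.0, -0.0, 10.0]
contact_force: [-0.3, -0.6, -1.2]
gripper_width: 0.0513
gripper_force: 15.0
```

Call:
drive_tool(rows=[{"x": -0.003, "y": 0, "z": 0, "spin": 0, "fingers": -0.1}, {"x": -0.006, "y": 0, "z": 0, "spin": 0, "fingers": -0.1}, {"x": -0.009, "y": 0, "z": 0, "spin": 0, "fingers": -0.1}, {"x": -0.011, "y": 0, "z": 0, "spin": 0, "fingers": -0.1}, {"x": -0.012, "y": 0, "z": 0, "spin": 0, "fingers": -0.1}])

```text
time_s: 16.18
tcp_pos: [0.4691, 0.026, 0.1012]
eef_rot: [-180.0, -0.0, 10.0]
contact_force: [-0.6, 0.2, -1.6]
gripper_width: 0.0514
gripper_force: 15.0
```

Call:
drive_tool(rows=[{"x": -0.001, "y": 0, "z": 0, "spin": 0, "fingers": -0.1}, {"x": -0.002, "y": 0, "z": 0, "spin": 0, "fingers": -0.1}, {"x": -0.0025, "y": 0, "z": 0, "spin": 0, "fingers": -0.1}, {"x": -0.003, "y": 0, "z": 0, "spin": 0, "fingers": -0.1}])

```text
time_s: 16.68
tcp_pos: [0.4663, 0.0256, 0.1012]
eef_rot: [-180.0, -0.0, 10.0]
contact_force: [0.4, -0.1, -0.7]
gripper_width: 0.0515
gripper_force: 15.0
```

Call:
drive_tool(rows=[{"x": -0.0005, "y": 0, "z": 0, "spin": 0, "fingers": -0.1}, {"x": -0.001, "y": 0, "z": 0, "spin": 0, "fingers": -0.1}, {"x": -0.001, "y": 0, "z": 0, "spin": 0, "fingers": -0.1}])

```text
time_s: 17.05
tcp_pos: [0.4656, 0.0256, 0.1013]
eef_rot: [-180.0, -0.0, 10.0]
contact_force: [2.2, 1.2, -1.2]
gripper_width: 0.0517
gripper_force: 15.0
```

Call:
drive_tool(rows=[{"x": -0.0005, "y": 0, "z": 0, "spin": 0, "fingers": -0.1}, {"x": -0.0005, "y": 0, "z": 0, "spin": 0, "fingers": -0.1}, {"x": -0.0005, "y": 0, "z": 0, "spin": 0, "fingers": -0.1}])

```text
time_s: 17.42
tcp_pos: [0.4654, 0.0256, 0.1014]
eef_rot: [-180.0, -0.1, 10.0]
contact_force: [4.8, 2.8, -1.4]
gripper_width: 0.0511
gripper_force: 15.0
```

Call:
drive_tool(rows=[{"x": 0.001, "y": 0, "z": 0, "spin": 0, "fingers": -0.1}, {"x": 0.002, "y": 0, "z": 0, "spin": 0, "fingers": -0.1}, {"x": 0.002, "y": 0, "z": 0.002, "spin": 0, "fingers": -0.1}, {"x": 0.002, "y": 0, "z": 0.0035, "spin": 0, "fingers": -0.1}, {"x": 0.002, "y": 0, "z": 0.0045, "spin": 0, "fingers": -0.1}, {"x": 0.002, "y": 0, "z": 0.005, "spin": 0, "fingers": -0.1}, {"x": 0.002, "y": 0, "z": 0.005, "spin": 0, "fingers": -0.1}])

```text
time_s: 18.3
tcp_pos: [0.4666, 0.0255, 0.0961]
eef_rot: [180.0, 0.0, 10.0]
contact_force: [0.9, 1.3, -0.6]
gripper_width: 0.0509
gripper_force: 15.0
```

Release slowly, back the fingers up over the knob, then look.

Call:
drive_tool(rows=[{"x": 0, "y": 0, "z": 0, "spin": 0, "fingers": 0.2}, {"x": 0, "y": 0, "z": 0, "spin": 0, "fingers": 0.4}, {"x": 0, "y": 0, "z": 0, "spin": 0, "fingers": 1}, {"x": 0, "y": 0, "z": 0, "spin": 0, "fingers": 1}, {"x": 0, "y": 0, "z": 0, "spin": 0, "fingers": 1}, {"x": 0, "y": 0, "z": -0.03, "spin": 0, "fingers": 1}, {"x": 0, "y": 0, "z": -0.065, "spin": 0, "fingers": 1}, {"x": 0, "y": 0, "z": -0.09, "spin": 0, "fingers": 1}, {"x": 0, "y": 0, "z": -0.09, "spin": 0, "fingers": 1}])

```text
time_s: 19.42
tcp_pos: [0.4678, 0.026, 0.1881]
eef_rot: [-180.0, -0.2, 10.0]
contact_force: [-0.1, 0.9, -0.9]
gripper_width: 0.0875
gripper_force: 0.0
```

Run:
```python
from h import *
s=sensors.get_state();print(s['tcp_pos'],s['eef_rot'],s['gripper_width'],s['contact_force'])
w,K,T=shot('wrist','w9.png'); shot('side','s9.png')
c=np.array([.4655,.0253])
t,mm=disc(w,K,T,c,.086,(0,0,75),(180,45,215))
cv2.imwrite('pics/r9.png',t[:,:,::-1])
hsv=cv2.cvtColor(t,cv2.COLOR_RGB2HSV)
for y in range(40,400,24): print(''.join('.' if hsv[y,x,1]>60 else ('#' if hsv[y,x,2]<70 else str(min(9,hsv[y,x,2]//28))) for x in range(0,400,6)))
```

```text
[0.46784848 0.02603705 0.1881438 ] [-179.95061354   -0.23331586    9.99352253] 0.08754705411061696 [-0.07388551  0.92480766 -0.87933585]
...................................................................
..............................6.776666666677777777666665555555.....
.....................6776677777777767766767777788776666666666555545
.................777666667777777776677667777777766578876666......65
...............66677666667777767776776777777777767765468875........
.................##############466776677777677777766764237885555555
...............#################.#2##4677777777776677653##687555555
................################.#22356777777777766776532#356645555
.............66764#############4444444477776776766776532##455445555
..............6666666676677777666444444567677776676532###5553333334
.................6666766777776666654444444566766543###3555433333333
......................566677766666675444444433343234554333333333333
..........................33445444334555555555554333333233333333322
..............................3233333333333333333333333332222222223
....................................554332222222222222222223.......
```

Steel sits flat on the stack: rectified extents give a centre of about (0.465,0.025) and a slot at about 190°. Returning for the brass.

Call:
drive_tool(rows=[{"x": -0.01, "y": 0.03, "z": 0, "spin": -0.18, "fingers": 1}, {"x": -0.02, "y": 0.06, "z": 0, "spin": -0.36, "fingers": 1}, {"x": -0.03, "y": 0.09, "z": 0, "spin": -0.54, "fingers": 1}, {"x": -0.036, "y": 0.109, "z": 0.02, "spin": -0.72, "fingers": 1}, {"x": -0.036, "y": 0.109, "z": 0.05, "spin": -0.9, "fingers": 1}, {"x": -0.036, "y": 0.109, "z": 0.08, "spin": -1.08, "fingers": 1}, {"x": -0.036, "y": 0.109, "z": 0.11, "spin": -1.155, "fingers": 1}, {"x": -0.036, "y": 0.109, "z": 0.12, "spin": -1.155, "fingers": 1}, {"x": -0.036, "y": 0.109, "z": 0.12, "spin": -1.155, "fingers": 1}])

```text
time_s: 20.65
tcp_pos: [0.4496, -0.0881, 0.0655]
eef_rot: [-179.9, 0.1, 76.1]
contact_force: [-0.7, -0.8, 1.1]
gripper_width: 0.0878
gripper_force: 0.0
```

Run:
```python
from h import *
s=sensors.get_state();print(s['tcp_pos'],s['eef_rot'])
w,K,T=shot('wrist','w10.png');c=np.array([.45,-.088])
t,mm=disc(w,K,T,c,.012,(8,110,60),(28,255,255)); p,a,sc=fitdisc(mm);print('brass',p+c,a,sc)
```

```text
[ 0.44963551 -0.08812059  0.06554205] [-1.79884599e+02  6.54832971e-02  7.60644989e+01]
brass [ 0.44968311 -0.08842621] 76.99197157556317 0.8353656847351174
```

Brass is where it was left, at (0.4497,-0.0884), slot 76°. Descend and grip.

Call:
drive_tool(rows=[{"x": 0, "y": 0, "z": 0.02, "spin": 0, "fingers": 1}, {"x": 0, "y": 0, "z": 0.035, "spin": 0, "fingers": 1}, {"x": 0, "y": 0, "z": 0.0425, "spin": 0, "fingers": 1}, {"x": 0, "y": 0, "z": 0.0425, "spin": 0, "fingers": 0.5}, {"x": 0, "y": 0, "z": 0.0425, "spin": 0, "fingers": 0.2}, {"x": 0, "y": 0, "z": 0.0425, "spin": 0, "fingers": 0}, {"x": 0, "y": 0, "z": 0.0425, "spin": 0, "fingers": -0.1}, {"x": 0, "y": 0, "z": 0.0425, "spin": 0, "fingers": -0.1}, {"x": 0, "y": 0, "z": 0.0425, "spin": 0, "fingers": -0.1}, {"x": 0, "y": 0, "z": 0.0425, "spin": 0, "fingers": -0.1}], newtons=15)

```text
time_s: 21.95
tcp_pos: [0.4503, -0.0879, 0.0239]
eef_rot: [180.0, -0.0, 76.2]
contact_force: [-0.6, 0.6, 5.6]
gripper_width: 0.0513
gripper_force: 15.0
```

Call:
drive_tool(rows=[{"x": 0, "y": 0, "z": -0.03, "spin": 0, "fingers": -0.1}, {"x": 0, "y": 0, "z": -0.07, "spin": 0, "fingers": -0.1}, {"x": 0, "y": 0, "z": -0.0895, "spin": 0, "fingers": -0.1}, {"x": 0.02, "y": -0.006, "z": -0.0895, "spin": 0, "fingers": -0.1}, {"x": 0.045, "y": -0.012, "z": -0.0895, "spin": 0, "fingers": -0.1}, {"x": 0.06, "y": -0.012, "z": -0.0895, "spin": 0, "fingers": -0.1}, {"x": 0.063, "y": -0.012, "z": -0.0895, "spin": 0, "fingers": -0.1}, {"x": 0.063, "y": -0.012, "z": -0.0895, "spin": 0, "fingers": -0.1}])

```text
time_s: 22.95
tcp_pos: [0.4535, -0.0241, 0.1129]
eef_rot: [-180.0, 0.0, 76.2]
contact_force: [-0.4, 0.7, -2.4]
gripper_width: 0.0517
gripper_force: 15.0
```

Run:
```python
from h import *
s=sensors.get_state();print(s['tcp_pos'],s['eef_rot'],s['contact_force'])
w,K,T=shot('wrist','w11.png');z=s['tcp_pos'][2]-.0239+.012;c=np.array(s['tcp_pos'][:2])
# slot & stem/knob in tool-aligned rectified map at plane z (top of held disc)
t,mm=disc(w,K,T,c+.02*np.array([.2385,.971]),z,(8,110,60),(28,255,255))
M=cv2.getRotationMatrix2D((200,200),76.2,1); m=cv2.warpAffine(mm,M,(400,400)); g=cv2.warpAffine(t,M,(400,400))
print('cols: tool x mm, rows: -tool y')
for x in range(100,250,15):
    ys=np.where(m[:,x]>0)[0]; gaps=np.where(np.diff(ys)>15)[0]
    print((x-200)*.2+20, [((ys[i]-200)*.2,(ys[i+1]-200)*.2) for i in gaps], (ys.min()-200)*.2 if len(ys) else 0,(ys.max()-200)*.2 if len(ys) else 0)
# knob at its top plane
kz=.1195
t,mm=disc(w,K,T,[.4655,.0255],kz,(0,0,0),(180,255,60)); m=cv2.warpAffine(mm,M,(400,400))
for x in range(140,270,10):
    col=m[120:280,x]; ys=np.where(col>0)[0]; print((x-200)*.2, (ys.min()-80)*.2 if len(ys) else None,(ys.max()-80)*.2 if len(ys) else None)
```

```text
[ 0.45347632 -0.02406751  0.11288903] [-1.79962626e+02  2.55725455e-02  7.61771107e+01] [-0.37938392  0.65691339 -2.39792147]
cols: tool x mm, rows: -tool y
0.0 [] -26.0 26.200000000000003
3.0 [(np.float64(-4.2), np.float64(4.800000000000001))] -26.400000000000002 26.200000000000003
6.0 [(np.float64(-4.800000000000001), np.float64(5.2))] -25.200000000000003 25.400000000000002
9.0 [(np.float64(-4.2), np.float64(5.0))] -24.200000000000003 24.400000000000002
12.0 [(np.float64(-4.4), np.float64(5.0))] -23.0 22.8
15.0 [(np.float64(-4.2), np.float64(5.4))] -21.6 21.8
18.0 [(np.float64(-4.4), np.float64(5.4))] -19.6 19.8
21.0 [(np.float64(-4.2), np.float64(5.4))] -17.2 17.400000000000002
24.0 [(np.float64(-5.6000000000000005), np.float64(7.2))] -14.0 14.0
27.0 [] 0 0
-12.0 None None
-10.0 None None
-8.0 -1.6 5.2
-6.0 -5.0 15.4
-4.0 -6.4 15.8
-2.0 -7.4 15.8
0.0 -7.800000000000001 15.8
2.0 -7.6000000000000005 15.8
4.0 -6.800000000000001 11.200000000000001
6.0 -6.0 7.800000000000001
8.0 -4.2 6.2
10.0 0.6000000000000001 2.0
12.0 None None
```

Call:
drive_tool(rows=[{"x": 0.01, "y": -0.0008, "z": 0, "spin": 0, "fingers": -0.1}, {"x": 0.018, "y": -0.0008, "z": 0, "spin": 0, "fingers": -0.1}, {"x": 0.024, "y": -0.0008, "z": 0, "spin": 0, "fingers": -0.1}, {"x": 0.029, "y": -0.0008, "z": 0, "spin": 0, "fingers": -0.1}, {"x": 0.033, "y": -0.0008, "z": 0, "spin": 0, "fingers": -0.1}, {"x": 0.037, "y": -0.0008, "z": 0, "spin": 0, "fingers": -0.1}, {"x": 0.041, "y": -0.0008, "z": 0, "spin": 0, "fingers": -0.1}, {"x": 0.045, "y": -0.0008, "z": 0, "spin": 0, "fingers": -0.1}, {"x": 0.047, "y": -0.0008, "z": 0, "spin": 0, "fingers": -0.1}, {"x": 0.048, "y": -0.0008, "z": 0, "spin": 0, "fingers": -0.1}])

```text
time_s: 24.25
tcp_pos: [0.4643, 0.023, 0.1132]
eef_rot: [-180.0, 0.0, 76.2]
contact_force: [0.9, -0.2, -2.0]
gripper_width: 0.0514
gripper_force: 15.0
```

Call:
drive_tool(rows=[{"x": 0.001, "y": 0, "z": 0, "spin": 0, "fingers": -0.1}, {"x": 0.002, "y": 0, "z": 0, "spin": 0, "fingers": -0.1}, {"x": 0.003, "y": 0, "z": 0, "spin": 0, "fingers": -0.1}, {"x": 0.003, "y": 0, "z": 0, "spin": 0, "fingers": -0.1}])

```text
time_s: 24.75
tcp_pos: [0.465, 0.0258, 0.1132]
eef_rot: [180.0, -0.0, 76.2]
contact_force: [-0.3, -1.0, -2.1]
gripper_width: 0.0509
gripper_force: 15.0
```

Call:
drive_tool(rows=[{"x": 0.0006, "y": 0, "z": 0, "spin": 0, "fingers": -0.1}, {"x": 0.0012, "y": 0, "z": 0, "spin": 0, "fingers": -0.1}, {"x": 0.0012, "y": 0, "z": 0, "spin": 0, "fingers": -0.1}])

```text
time_s: 25.12
tcp_pos: [0.4653, 0.027, 0.1132]
eef_rot: [180.0, -0.0, 76.2]
contact_force: [0.0, 0.2, -0.9]
gripper_width: 0.051
gripper_force: 15.0
```

Call:
drive_tool(rows=[{"x": 0.0004, "y": 0, "z": 0, "spin": 0, "fingers": -0.1}, {"x": 0.0008, "y": 0, "z": 0, "spin": 0, "fingers": -0.1}, {"x": 0.0008, "y": 0, "z": 0, "spin": 0, "fingers": -0.1}])

```text
time_s: 25.5
tcp_pos: [0.4655, 0.0277, 0.1132]
eef_rot: [-180.0, 0.0, 76.2]
contact_force: [0.4, -0.4, -1.6]
gripper_width: 0.0515
gripper_force: 15.0
```

Call:
drive_tool(rows=[{"x": 0.0005, "y": 0, "z": 0, "spin": 0, "fingers": -0.1}, {"x": 0.001, "y": 0, "z": 0, "spin": 0, "fingers": -0.1}, {"x": 0.001, "y": 0, "z": 0, "spin": 0, "fingers": -0.1}])

```text
time_s: 25.88
tcp_pos: [0.4655, 0.0283, 0.1131]
eef_rot: [-180.0, 0.0, 76.2]
contact_force: [0.4, -3.4, -1.0]
gripper_width: 0.0511
gripper_force: 15.0
```

Call:
drive_tool(rows=[{"x": -0.001, "y": 0, "z": 0, "spin": 0, "fingers": -0.1}, {"x": -0.0018, "y": 0, "z": 0, "spin": 0, "fingers": -0.1}, {"x": -0.0018, "y": 0, "z": 0.0015, "spin": 0, "fingers": -0.1}, {"x": -0.0018, "y": 0, "z": 0.003, "spin": 0, "fingers": -0.1}, {"x": -0.0018, "y": 0, "z": 0.004, "spin": 0, "fingers": -0.1}, {"x": -0.0018, "y": 0, "z": 0.0045, "spin": 0, "fingers": -0.1}, {"x": -0.0018, "y": 0, "z": 0.0045, "spin": 0, "fingers": -0.1}])

```text
time_s: 26.75
tcp_pos: [0.4653, 0.027, 0.1087]
eef_rot: [-180.0, 0.0, 76.2]
contact_force: [-0.5, 0.6, -1.9]
gripper_width: 0.0514
gripper_force: 15.0
```

Call:
drive_tool(rows=[{"x": 0, "y": 0, "z": 0.0005, "spin": 0, "fingers": -0.1}, {"x": 0, "y": 0, "z": 0.001, "spin": 0, "fingers": -0.1}, {"x": 0, "y": 0, "z": 0.001, "spin": 0, "fingers": -0.1}])

```text
time_s: 27.12
tcp_pos: [0.4653, 0.027, 0.1077]
eef_rot: [180.0, -0.0, 76.2]
contact_force: [-0.4, 1.0, 0.6]
gripper_width: 0.0514
gripper_force: 15.0
```

Loaded onto the stack now; release and retreat.

Call:
drive_tool(rows=[{"x": 0, "y": 0, "z": 0, "spin": 0, "fingers": 0.2}, {"x": 0, "y": 0, "z": 0, "spin": 0, "fingers": 0.4}, {"x": 0, "y": 0, "z": 0, "spin": 0, "fingers": 1}, {"x": 0, "y": 0, "z": 0, "spin": 0, "fingers": 1}, {"x": 0, "y": 0, "z": 0, "spin": 0, "fingers": 1}, {"x": 0, "y": 0, "z": -0.03, "spin": 0, "fingers": 1}, {"x": 0, "y": 0, "z": -0.06, "spin": 0, "fingers": 1}, {"x": 0, "y": 0, "z": -0.08, "spin": 0, "fingers": 1}, {"x": 0, "y": 0, "z": -0.08, "spin": 0, "fingers": 1}, {"x": 0, "y": 0, "z": -0.08, "spin": 0, "fingers": 1}])

```text
time_s: 28.38
tcp_pos: [0.4648, 0.0269, 0.187]
eef_rot: [-180.0, 0.0, 76.1]
contact_force: [0.3, -0.0, -1.0]
gripper_width: 0.0875
gripper_force: 0.0
```

Run:
```python
from h import *
s=sensors.get_state();print(s['tcp_pos'],s['contact_force'],s['gripper_width'])
w,K,T=shot('wrist','w12.png');c=np.array([.4652,.026]);z=.0965
t,mm=disc(w,K,T,c,z,(8,110,60),(28,255,255))
n=cv2.connectedComponentsWithStats(mm); k=1+n[2][1:,4].argmax(); print(n[2][k]); pts=np.argwhere(n[1]==k)[:,::-1].astype(np.int32)
(cx,cy),rr=cv2.minEnclosingCircle(pts); print('centre',c+(np.array([cx,cy])-200)*.0002,'r',rr*.0002)
p,a,sc=fitdisc(mm);print(p+c,a,sc)
t2,mk=disc(w,K,T,c,.1175,(0,0,0),(180,255,60))
n=cv2.connectedComponentsWithStats(cv2.morphologyEx(mk,cv2.MORPH_OPEN,np.ones((45,45)))); print('knob cands',[(x[4],(c+(y-200)*.0002).round(4).tolist()) for x,y in zip(n[2][1:],n[3][1:])])
h=cv2.cvtColor(t,cv2.COLOR_RGB2HSV)
for y in range(20,400,20): print(''.join('o' if mm[y,x] else ('#' if h[y,x,2]<70 else ('.' if h[y,x,1]>60 else str(min(9,h[y,x,2]//28)))) for x in range(0,400,6)))
```

```text
[0.46482972 0.026861   0.18702642] [ 0.26825431 -0.04750467 -1.03366241] 0.08745449917989583
[   66    67   273   274 43072]
centre [0.46522759 0.02687644] r 0.027639443969726563
[0.46504693 0.02582142] 78.28112661460753 0.652497596867755
knob cands [(np.int32(6259), [0.4651, 0.0278])]
...................................................................
...................................................................
...................................................................
.........................oooooooooooooooooo........................
...................ooooooooooooooooooooooooooooo...................
................oooooooooooooo#oooooooooooooooooooo................
..............oooooooooooo############ooooooooooooooo..............
.............ooooooooooo###############ooooooooooooooo.............
............ooooooooooooo##############oooooooooooooooo56..........
............ooooooooooooooo###########ooooooooooooooooooo445.......
............ooooooooooooooooooo#######ooooooooooooooooo7555445.....
...........65oooooooooooooooooo44444444ooooooooooooooo.66555434....
..........6556.ooooooooooooooooo44444444oooooooooooooo55555554466..
..........5556687ooooooooooooooo444444444ooooooooooo#45555555433...
.........6455556885oooooooooooooo445644444oooooooo##4554555544323..
..........54555556886##oooooooooo444444444443o2###455433344443323..
...........44555555577542#####o223333333445555455543333333343322...
............434555555544555555443355555555555543333333333333322....
.............5334455555554333333344444433333333333333333322223.....
```

```bash
python3 -c "
from h import *
print(r.close_job())"
```

```text
the job is handed in; nothing more can be done
None
```

I handed the job in at about 28 s of the 72 s allowed; no pass/fail verdict came back. Black, steel and brass are stacked in that order at slot yaws of about 73°, 190° and 76°. The brass and steel each measured roughly 1–2 mm or less from the stem, though the steel could not be seen once the brass was on top of it.

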